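# Make up the marking case and the dispatch tray

## Robot

A 6-joint arm with a two-finger parallel gripper is mounted at the origin on the work surface. World frame = base frame: x ahead of the robot, y to its left, z up, the work surface at z = 0. Lengths are in m, angles in rad, forces in N, time in s.
With the tool pointing down it reaches from about 0.25 to 0.725 m from the base axis. Payload 4 kg.
Tool frame: the origin (TCP) lies midway between the tips of the shut fingers; the grasp point (between the pads) lies grip_point_offset behind it (grip_point_offset is the distance from the TCP to the grasp point, in m); z points along the fingers, y is the line along which they close (so a half turn about z gives the same grasp; the last joint's range is limited). The gripper opens to 85 mm and grips with 20 to 120 N. Pads are 22 mm wide; open, the fingers measure 114 mm over their backs; the gripper's body (76 mm by 85 mm) begins 54 mm behind the grasp point. The pads swing forward as they close: fully open they stand 13 mm farther back than shut.
Start: joints at [0, 0.241, 0.005, 1.335, 0, 1.571], TCP at [0.5, -0, 0.231] pointing down, gripper open.
Joint ranges: [-2.72, 2.72], [-1.05, 1.87], [-1.09, 1.28], [-1.99, 2.15], [-1.42, 1.44], [-3.14, 3.14]. Speed limits (rad/s): [2.79, 2.79, 3.14, 3.14, 3.14, 3.14].

## Interface

Orientations are given as a unit quaternion [x, y, z, w].
In Python, from workcell import * gives the robot as it stands. The module is installed in compiled form; this text tells all that it offers.
- The arm moves only by the tool arm_command, never from a script. Its arguments are lists of equal length, an entry for each row: "slide": the shift along the tool's x, y, z in cm, a list of three; "spin": the turn about the tool's z in degrees. A call has exactly 5 rows; each row is the pose to reach, as a shift and turn from the pose commanded when the call began, along the tool's axes at that moment; what a row does not reach only later rows make up. A row lasts 1/8 s, in which the tool goes at most 62.5 mm and 10.7 degrees, less where a joint would pass 70% of its speed; a pose out of reach is approached as far as the arm can. A call with a gripper value outside its range is refused whole. "jaw" is the finger opening in cm, from 0 to 8.54, set as the call begins (left out, the last holds). The fingers move at their own pace and stop on an object; the grip force is fixed at half the most. Time passes only in rows, so rows that repeat a pose let the fingers close, or fill a call up. It gives the time, the measured TCP pose, the force, the opening and the grip force at its end, in the units of the state.
- get_obs(): the state, without advancing time (a new reading comes with each control period).
- camera(name): name is "scene" or "side" or "wrist"; returns a dict with "pixels" (384x512x3 uint8, red, green, blue), "range_z" (384x512 float32, m along the optical axis (not along the pixel's ray), 0 where there is no reading), "intrinsics" (3x3 intrinsics, pixels), "rvec" (rotation vector, rad) and "tvec" (3), from world to camera coordinates, as OpenCV has them. Camera axes: x right, y down, z forward; pixel columns grow to the right and rows downward; lengths in m; the calibration is good to about 2 mm. A picture is of the moment at which its call begins.
- job_done(): hands the job in; it is judged then, once.
Trained networks look in a picture, given as the dict that the camera call returned (one of the last four; its "shot" number tells which), for a name from the list of things; names that differ only in an ending like _2 or _b are one class to them, and where a whole thing is asked for, a point or a joint stands for the part that bears it (a point fixed in the world has none). Each returns a list of dicts, best first, with "confidence" (0 to 1); they miss things now and then, are a little off and sometimes report something else, mostly with a low value. They report only what shows in the picture. A call takes as long as a camera call. They do not tell look-alikes from the thing itself.
- recognise(picture, thing): "centre" ([column, row] in pixels, amid what is visible of it).
- landmark_of(picture, thing): "centre" ([column, row] in pixels: a listed point, or the origin of a listed thing).
The state is a dict: "clock": time; "joint_pos": joint angles; "joint_vel": joint speeds; "tau": joint torques, N m; "eef_pos": TCP position; "tool_rot": TCP orientation; "ft_force": force on the tool from outside, world axes, zero at the start; "ft_torque": the same for the moment, N m; "grip_width": finger opening in m; "grasp_force": force on a finger pad.
Only numpy, scipy, OpenCV 4.12 (cv2) and the standard library are available. Lean on these libraries where they do the work, as an engineer would, in place of code of your own. Each camera call takes 0.05 s, during which the arm holds its last target. There are 200 camera calls.

## Task

Make up the two kits on the packing table. In the shallow wooden dispatch tray put the stapler, which was packed into the steel marking case by mistake, standing in the wider long bay, the grey safety cutter flat in the narrow long bay, and the brown tape roll flat in the square bay. In the marking case leave the stamp where it stands, put the white label roll on end in the wide bay that the stapler came out of, and then shut the lid.

Things in the scene. Friction and masses are not known exactly. Their poses are not given: they have to be found in the camera images.
- stapler: Desk stapler, black cover and grey base, standing on its base, 118 mm long (x), 34 wide (y), 52 high, about 0.22 kg. Grip across y at the origin, on the cover: 32 mm wide, heights 32 to 52 mm. Origin: centre of underside, z up. Starts, wrongly packed, in the wide bay of marking_case, along the case's x within 0.1 rad.
- cutter: Grey safety cutter with a black grip band, lying flat: 124 mm long (x), 26 wide (y) over the handle, 24 thick, about 0.09 kg; the nose, 18 wide, is the last 36 mm at +x. Origin: underside, at half the length, z up. Grip across y at the origin.
- tape_roll: Roll of brown packing tape on a small cardboard core, lying flat: 60 mm outer diameter, 26 mm hole, 45 mm high, about 0.11 kg. Origin: centre of its underside, z along the roll's axis, up.
- label_roll: Roll of white paper labels standing on end: 44 mm outer diameter, 13 mm hole, 50 mm high, about 0.08 kg. Slimmer and taller than the tape roll. Origin: centre of its underside, z along the roll's axis, up.
- stamp: Self-inking hand stamp, grey foot and black hood, 46 x 30 mm, 58 mm high, standing in the narrow bay of marking_case, where it belongs. Origin: centre of its underside, z up.
- marking_case: Fixed grey steel case, 150 (x) x 183 (y) mm outside, 65 high; walls and floor 3 thick. Origin: centre of underside; x points to the hinge, away from the robot within 0.2 rad, y left. A 3 mm divider, top 40 mm above the underside, makes two bays 144 mm long in x: the wide bay, 114 mm wide, centre y = -31.5 mm; the narrow bay, 60 mm wide, centre y = +58.5 mm.
- lid (a joint): Hinge of the case's flat lid, rad: 0 shut, 1.57 upright, stop at 2.0; starts open at 1.65 to 1.9. Stiff hinge: the lid stays where it is left; 1 to 4 N at the free edge moves it. 3 mm sheet with thin 9 mm skirts that go outside the case walls, 152 mm from hinge to free edge, 191 mm wide. No handle: push its outer face.
- lid_edge (a point): Middle of the lid's free edge, on its outer face (the upper face when shut).
- lid_hinge (a point): Middle of the hinge line, 65.5 mm above the table, at x = +75 mm, y = 0 in the frame of marking_case; the hinge line runs along the case's y.
- dispatch_tray: Fixed shallow wooden tray, 154 (x) x 208 (y) mm outside; walls 4 thick, 14 high, floor 3 thick. Origin: centre of underside; x away from the robot within 0.2 rad, y left. Two long bays, 146 mm in x: wider, 60 mm, centre y = +70; narrow, 46 mm, centre y = -77. Between them the square bay, 86 x 86, centre x = -30, y = -7; behind it a small bay filled with staple boxes (fixed, 13 high).
Things that resemble listed ones, but are neither listed nor needed, are in the scene too. Leave any green look-alike of the stapler alone. Of the things shaped like the tape_roll, the brown one is meant.

How it is judged:
By the outcome, as a careful person would: the job done as asked, in the order asked, and still so for the second after the job is handed in, with the robot touching nothing.
It also fails if it takes over 144 s, if anything falls off the work surface, if the arm or the gripper's body presses on something with over 40 N, if the wrist force passes 120 N, or if a joint passes its speed limit or range.

## Working session

There is one attempt and no reset: what is moved stays moved. The work goes in short steps, Python scripts to look and compute and a tool call to move; the robot and the scene stay as the last step left them, time stands still between calls to the robot, and variables do not carry over. Pictures are saved under pics/ and viewed, at most 14 in all, crops included, and the job is handed in when it is done.

Besides the shell and the picture viewer there is one more tool, called by a JSON object that holds its "op" and its "data", one argument or row to a line. arm_command: Moves the arm, as the interface text tells. Its arguments: {"type":"object","properties":{"slide":{"type":"array","items":{"type":"array","items":{"type":"number"}}},"spin":{"type":"array","items":{"type":"number"}},"jaw":{"type":"number"}},"required":["slide","spin"]}

```bash
mkdir -p pics && cat > h.py <<'E'
from workcell import *
import numpy as np, cv2
from scipy.spatial.transform import Rotation as R
def cam(n):
    p=camera(n); p['Rm']=cv2.Rodrigues(np.array(p['rvec'],float))[0]; p['t']=np.array(p['tvec'],float).reshape(3); p['K']=np.array(p['intrinsics']); return p
def save(p,f,crop=None,s=1):
    im=p['pixels'][:,:,::-1]
    if crop: a,b,c,d=crop; im=im[b:d,a:c]
    if s!=1: im=cv2.resize(im,None,fx=s,fy=s,interpolation=cv2.INTER_CUBIC)
    cv2.imwrite('pics/'+f,im)
def cloud(p):
    z=p['range_z']; v,u=np.mgrid[:z.shape[0],:z.shape[1]]
    K=p['K']; c=np.stack([(u-K[0,2])/K[0,0]*z,(v-K[1,2])/K[1,1]*z,z],-1)
    w=(c-p['t'])@p['Rm']; w[z==0]=np.nan; return w
def ray(p,uv,h):
    K=p['K']; d=p['Rm'].T@np.array([(uv[0]-K[0,2])/K[0,0],(uv[1]-K[1,2])/K[1,1],1]); o=-p['Rm'].T@p['t']
    return o+d*(h-o[2])/d[2]
E
python3 - <<'E'
from h import *
np.set_printoptions(precision=3,suppress=True)
o=get_obs(); print(o)
for n in ['scene','side','wrist']:
    p=cam(n); save(p,n+'0.png',s=1.5 if n!='wrist' else 1); print(n,-p['Rm'].T@p['t'])
    np.savez(n+'0.npz',**{k:p[k] for k in('pixels','range_z','K','Rm','t')})
    W=cloud(p)
    for th in ['stapler','cutter','tape_roll','label_roll','stamp','marking_case','lid_edge','lid_hinge','dispatch_tray']:
        for f in (recognise,landmark_of):
            for d in f(p,th)[:4]:
                c=d['centre']; i=np.clip(np.round(c).astype(int),0,[511,383]); print(th,f.__name__[:4],np.round(c,1),round(d['confidence'],2),W[i[1],i[0]],ray(p,c,0))
E
```

```text
{'clock': 0.0, 'joint_pos': array([-0.   ,  0.241,  0.004,  1.335, -0.   ,  1.571]), 'joint_vel': array([-0.001, -0.   ,  0.   , -0.   , -0.001,  0.   ]), 'tau': array([  0.001, -37.232,  25.241,   0.017,   0.   ,   0.   ]), 'eef_pos': array([ 0.499, -0.   ,  0.23 ]), 'tool_rot': array([ 0.707,  0.707, -0.001, -0.001]), 'ft_force': array([-0.172,  0.295, -1.322]), 'ft_torque': array([ 0.014, -0.014, -0.011]), 'grasp_force': 0.0, 'grip_width': 0.0856418335947656}
scene [1.157 0.399 0.747]
stapler call [268.4 290.5] 0.91 [0.743 0.175 0.05 ] [0.715 0.161 0.   ]
stapler call [383.9 210.2] 0.82 [0.34  0.333 0.055] [0.276 0.327 0.   ]
stapler call [381.5 217. ] 0.96 [0.356 0.334 0.041] [0.31  0.329 0.   ]
stapler call [263.9 295.6] 0.58 [0.748 0.167 0.025] [0.733 0.159 0.   ]
cutter call [253.6 233.4] 0.65 [0.586 0.041 0.026] [0.568 0.028 0.   ]
cutter call [252.5 232.2] 0.73 [0.585 0.034 0.025] [0.566 0.023 0.   ]
tape_roll call [117.8 184. ] 0.83 [ 0.642 -0.442  0.045] [ 0.609 -0.496  0.   ]
tape_roll call [137.1 169.6] 0.78 [ 0.556 -0.444  0.046] [ 0.515 -0.5    0.   ]
tape_roll call [3
[... 2956 characters left out ...]
y call [283.9 154.1] 0.89 [ 0.498 -0.267  0.003] [ 0.499 -0.269  0.   ]
wrist [0.499 0.077 0.373]
stapler call [501.8  11.1] 0.67 [0.732 0.147 0.007] [0.736 0.149 0.   ]
cutter call [326.8 129.9] 0.7 [0.568 0.037 0.024] [0.573 0.034 0.   ]
cutter call [321.  132.9] 0.72 [0.562 0.034 0.025] [0.567 0.031 0.   ]
marking_case call [227.3   1.7] 0.94 [0.471 0.15  0.028] [0.469 0.157 0.   ]
lid_edge call [325.2 132.7] 0.65 [0.566 0.034 0.024] [0.571 0.031 0.   ]
lid_edge call [317.4 128.6] 0.42 [0.558 0.038 0.024] [0.563 0.036 0.   ]
dispatch_tray call [254.9 326.8] 0.87 [ 0.495 -0.216  0.001] [ 0.495 -0.217  0.   ]
dispatch_tray call [255.  355.2] 0.9 [ 0.495 -0.26   0.002] [ 0.495 -0.262  0.   ]
```

View pics/scene0.png

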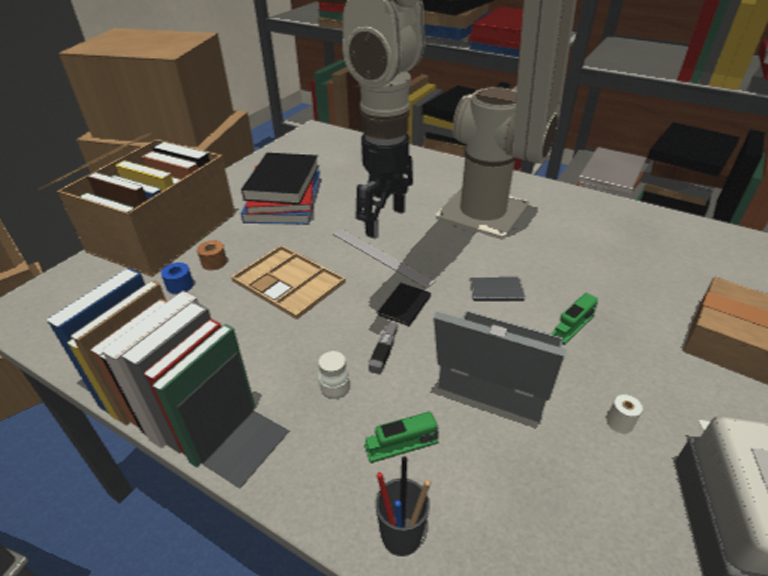

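View pics/side0.png

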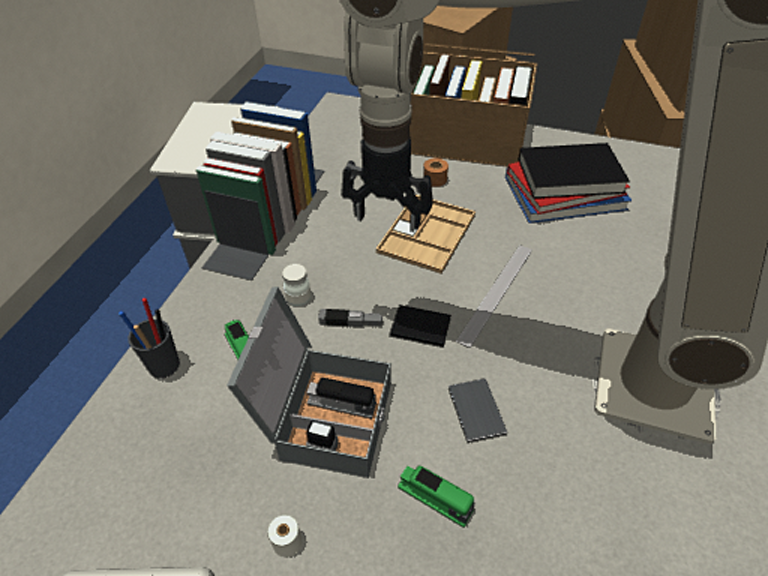

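The side view shows the black stapler in the steel case at (228,263), with the stamp at (213,289). The cutter is at (232,212), the label roll at (190,357), and the tray at (285,157). The brown tape is at scene (141,169).

Possible mix-ups:
- **Stapler:** green staplers at side (291,329) and (157,224). I choose the black one in the case.
- **Tape:** a blue roll at scene (118,184). I choose the brown one at (141,169).
- **Label roll:** a white jar at side (196,190). I choose the roll at (190,357).
- **Cutter:** the dark wallet at side (280,217) and the ruler. I choose the grey one with the black band.

```bash
python3 - <<'E'
from h import *
import workcell
np.set_printoptions(precision=4,suppress=True)
print([k for k in dir(workcell) if not k.startswith('_')], globals().get('grip_point_offset'))
S={n:dict(np.load(n+'0.npz')) for n in('scene','side','wrist')}
def rect(n,lo,hi,box,mask=None,name=''):
    W=cloud(S[n]); x,y,z=W[...,0],W[...,1],W[...,2]
    m=(z>lo)&(z<hi)&(x>box[0])&(x<box[1])&(y>box[2])&(y<box[3])
    if mask is not None:m&=mask(S[n]['pixels'].astype(int))
    P=W[m]
    if len(P)<8: print(name,n,'few',len(P));return
    r=cv2.minAreaRect((P[:,:2]*1000).astype(np.float32)); print(name,n,len(P),'c',np.round(r[0],1),'sz',np.round(r[1],1),'ang',round(r[2],1),'med',np.median(P,0),'zmax',P[:,2].max())
for n in S:
    rect(n,.011,.018,(.38,.62,-.40,-.13),lambda c:(c[...,0]>c[...,2]+25),name='tray')
    rect(n,.018,.03,(.50,.68,-.03,.075),name='cutter')
    rect(n,.04,.05,(.47,.60,-.50,-.38),lambda c:(c[...,0]>c[...,2]+20),name='tape')
    rect(n,.045,.056,(.44,.58,.42,.52),name='label')
    rect(n,.061,.068,(.40,.59,.12,.37),name='caserim')
    rect(n,.046,.058,(.44,.57,.18,.27),name='stapler')
    rect(n,.055,.0635,(.44,.57,.27,.33),name='stamp')
W=cloud(S['side']);x,y,z=W[...,0],W[...,1],W[...,2]
m=(z>.09)&(z<.24)&(x>.5)&(x<.7)&(y>.1)&(y<.4); P=W[m]; c=P.mean(0); u,s,v=np.linalg.svd(P-c,full_matrices=False); print('lid',c,v[2],P[:,2].max(),len(P))
p=S['side']
save(p,'case_crop.png',(150,190,270,320),5)
E
```

```text
['Unreachable', 'camera', 'get_obs', 'grip_point_offset', 'job_done', 'landmark_of', 'recognise'] 0.0187
tray scene 521 c [ 494.8 -258.9] sz [210.7 157.4] ang 83.1 med [ 0.5155 -0.2832  0.0143] zmax 0.01798490019334297
cutter scene 278 c [567.   36.3] sz [124.4  26.8] ang 13.6 med [0.5796 0.0397 0.0247] zmax 0.029020884606673413
tape scene 143 c [ 528.9 -456.9] sz [62.5 54.7] ang 46.0 med [ 0.5317 -0.4526  0.0459] zmax 0.04894161441347535
label scene 221 c [505.4 464. ] sz [43.9 41.9] ang 40.3 med [0.5076 0.4642 0.0508] zmax 0.054057319001229995
caserim scene 187 c [511.  249.1] sz [161.9 181.8] ang 7.3 med [0.4418 0.2614 0.0649] zmax 0.06799489478875181
stapler scene 33 c [442.4 204. ] sz [ 4.9 47.9] ang 4.2 med [0.4422 0.1955 0.0528] zmax 0.057998391750115945
stamp scene few 0
tray side 387 c [ 495.8 -260.4] sz [213.  155.4] ang 83.6 med [ 0.5011 -0.2399  0.0142] zmax 0.017946972200672325
cutter side 322 c [593.8  34.2] sz [ 60. 171.] ang 82.4 med [0.5765 0.0373 0.024 ] zmax 0.02965588835917017
tape side 127 c [ 530.3 -455.3] sz [59.5 57.2] ang 68.2 med [ 0.5299 -0.4496  0.046 ] zm
[... 154 characters left out ...]
5 249.1] sz [153.8 188.1] ang 6.7 med [0.5155 0.2984 0.0645] zmax 0.06788644436546559
stapler side 428 c [496.9 215.2] sz [117.4  39.2] ang 11.0 med [0.5036 0.22   0.0548] zmax 0.05797209168255294
stamp side 146 c [515.2 304.4] sz [42.9 28.1] ang 1.7 med [0.5122 0.3064 0.0611] zmax 0.06348782508331735
tray wrist 1428 c [ 498.2 -222.9] sz [132.5 154.3] ang 83.2 med [ 0.5053 -0.2149  0.013 ] zmax 0.01522968194427989
cutter wrist 3095 c [594.1  30.8] sz [ 66.3 178. ] ang 79.9 med [0.5756 0.0341 0.0231] zmax 0.02998929890401992
tape wrist few 0
label wrist few 0
caserim wrist few 0
stapler wrist few 0
stamp wrist few 0
lid [0.6082 0.2642 0.1582] [-0.9602 -0.1135  0.2551] 0.22105616098269879 2644
```

View pics/case_crop.png

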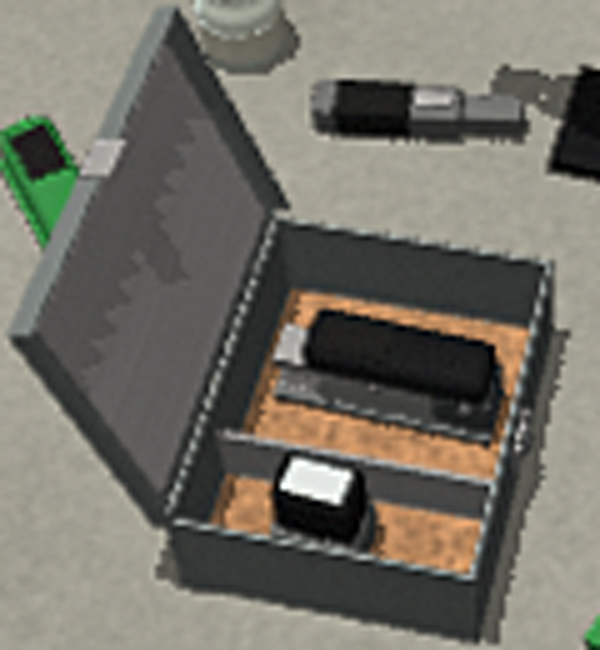

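The crop shows the black stapler in the wide bay and the stamp in the narrow bay. The lid leans back and the cutter's nose points toward the robot. The choice of stapler holds, so I'm moving over it.

{"op": "arm_command", "data": {
  "slide": [
    [4.3,0,0],
    [8.6,0,0],
    [12.9,-0.1,0],
    [17.2,-0.2,0],
    [21.5,-0.3,0]
  ],
  "spin": [-10,-20,-30,-40,-50],
  "jaw": 6
}}

```text
clock: 3.48
eef_pos: [0.4969, 0.2164, 0.2314]
tool_rot: [0.339, 0.941, 0.0, 0.0]
ft_force: [0.1, -0.7, -0.1]
grip_width: 0.0601
grasp_force: 0.0
```

{"op": "arm_command", "data": {
  "slide": [
    [0,0,0],
    [0,0,0],
    [0,0,0],
    [0,0,0],
    [0,0,0]
  ],
  "spin": [-10,-20,-30,-40,-49]
}}

```text
clock: 4.1
eef_pos: [0.497, 0.2151, 0.2312]
tool_rot: [-0.081, 0.997, 0.0, -0.0]
ft_force: [0.4, 0.7, 0.1]
grip_width: 0.06
grasp_force: 0.0
```

```bash
cat >> h.py <<'E'
def rect(p,lo,hi,box,mask=None,name=''):
    W=cloud(p); x,y,z=W[...,0],W[...,1],W[...,2]
    m=(z>lo)&(z<hi)&(x>box[0])&(x<box[1])&(y>box[2])&(y<box[3])
    if mask is not None:m&=mask(p['pixels'].astype(int))
    P=W[m]
    if len(P)<8: print(name,'few',len(P));return
    r=cv2.minAreaRect((P[:,:2]*1000).astype(np.float32)); print(name,len(P),'c',np.round(r[0],1),'sz',np.round(r[1],1),'ang',round(r[2],1),'med',np.median(P,0),'z',np.percentile(P[:,2],[2,98]))
def toward(x,y,z,close=None):
    "cm shift in tool axes to world point (m); close = wanted world angle (deg) of the closing line -> spin"
    o=get_obs(); M=R.from_quat(o['tool_rot']).as_matrix(); d=M.T@(np.array([x,y,z])-o['eef_pos'])*100
    a=np.degrees(np.arctan2(M[1,1],M[0,1])); s=None
    if close is not None: s=-((close-a+90)%180-90)
    print('TCP',o['eef_pos'],'close ang',round(a,1),'j6',round(np.degrees(o['joint_pos'][5])),'slide',np.round(d,2),'spin',s,'F',o['ft_force'])
E
python3 - <<'E'
from h import *
np.set_printoptions(precision=4,suppress=True)
p=cam('wrist'); save(p,'w1.png')
rect(p,.048,.06,(.42,.58,.17,.27),name='stapler cover')
rect(p,.018,.06,(.43,.57,.17,.26),name='stapler all')
rect(p,.061,.069,(.40,.60,.12,.37),name='rim')
rect(p,.055,.066,(.45,.57,.275,.335),name='stamp')
for f in(recognise,landmark_of):
  for d in f(p,'stapler')[:2]: print(d, ray(p,d['centre'],.003))
toward(.497,.215,.036,98)
print(get_obs()['joint_pos'])
E
```

```text
stapler cover 3286 c [505.1 221.1] sz [ 97.3 149.7] ang 89.9 med [0.5004 0.2151 0.0539] z [0.0487 0.0563]
stapler all 3832 c [500.8 227.1] sz [135.9  90.1] ang 10.8 med [0.4963 0.2153 0.0536] z [0.0296 0.056 ]
rim 3191 c [510.  248.5] sz [152.7 187.7] ang 6.7 med [0.5183 0.2487 0.064 ] z [0.0611 0.0685]
stamp 1451 c [495.6 315.8] sz [43.  89.6] ang 51.3 med [0.5055 0.3046 0.0602] z [0.0556 0.0645]
{'centre': [257.1, 176.5], 'confidence': 0.73} [0.5124 0.2172 0.003 ]
{'centre': [395.9, 24.5], 'confidence': 0.62} [0.3398 0.3261 0.003 ]
{'centre': [258.3, 177.0], 'confidence': 0.94} [0.5128 0.2186 0.003 ]
TCP [0.497  0.215  0.2312] close ang 98.9 j6 15 slide [-0.   -0.   19.52] spin 0.8583367812799878 F [0.7268 0.679  0.4313]
[0.4083 0.3235 0.1174 1.3648 0.     0.2537]
```

View pics/w1.png

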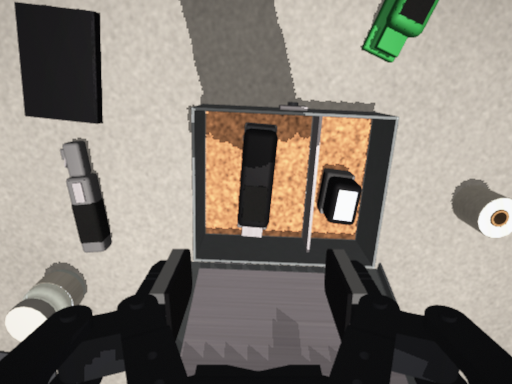

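The wrist view shows the stapler at pixels (257,180), with its silver tip at (252,232). The stamp is at (340,195). I'll refine the stapler's pose with a mask.

```bash
python3 - <<'E'
from h import *
np.set_printoptions(precision=4,suppress=True)
p=cam('wrist'); W=cloud(p)
m=np.zeros((384,512),bool); m[115:250,225:290]=1
for lo,hi in((.049,.06),(.04,.06),(.015,.06)):
    k=m&(W[...,2]>lo)&(W[...,2]<hi); n,l,s,_=cv2.connectedComponentsWithStats(k.astype(np.uint8)); i=1+np.argmax(s[1:,4]); P=W[l==i]
    r=cv2.minAreaRect((P[:,:2]*1000).astype(np.float32)); c=P[:,:2].mean(0); e=np.linalg.svd(P[:,:2]-c,full_matrices=False)[2][0]
    print(lo,len(P),np.round(r[0],1),np.round(r[1],1),r[2],'pca',c,np.degrees(np.arctan2(e[1],e[0])),'x',P[:,0].min(),P[:,0].max())
E
```

```text
0.049 3058 [504.6 215.1] [96.4 31.7] 4.222726345062256 pca [0.5023 0.2148] 4.3508134044503635 x 0.45622793228961994 0.553117764675376
0.04 3165 [505.6 215.1] [98.5 32. ] 4.306298732757568 pca [0.5017 0.2147] 4.274547912680857 x 0.4559242107080518 0.5548442365772288
0.015 3516 [513.  215.6] [117.2  32.9] 4.759350299835205 pca [0.5033 0.2148] 4.394810128080601 x 0.45374019724809317 0.571943675117708
```

{"op": "arm_command", "data": {
  "slide": [
    [-1.6,-0.2,3],
    [-1.6,-0.2,8],
    [-1.6,-0.2,13],
    [-1.6,-0.2,17],
    [-1.6,-0.2,19.5]
  ],
  "spin": [4.5,4.5,4.5,4.5,4.5]
}}

```text
clock: 4.92
eef_pos: [0.5118, 0.215, 0.0339]
tool_rot: [-0.038, 0.999, -0.001, -0.001]
ft_force: [0.6, 0.6, 1.3]
grip_width: 0.06
grasp_force: 0.0
```

{"op": "arm_command", "data": {
  "slide": [
    [0,0,0],
    [0,0,0],
    [0,0,0],
    [0,0,0],
    [0,0,0]
  ],
  "spin": [0,0,0,0,0],
  "jaw": 2
}}

```text
clock: 5.55
eef_pos: [0.5134, 0.2156, 0.0368]
tool_rot: [-0.039, 0.999, 0.0, 0.0]
ft_force: [0.1, 0.2, -2.0]
grip_width: 0.0308
grasp_force: 62.9
```

{"op": "arm_command", "data": {
  "slide": [
    [0,0,-3],
    [0,0,-8],
    [0,0,-13],
    [0,0,-16],
    [0,0,-16]
  ],
  "spin": [0,0,0,0,0]
}}

```text
clock: 6.18
eef_pos: [0.5149, 0.2163, 0.1993]
tool_rot: [-0.039, 0.999, 0.001, 0.003]
ft_force: [-0.1, 1.2, -3.6]
grip_width: 0.0307
grasp_force: 63.1
```

{"op": "arm_command", "data": {
  "slide": [
    [0.4,-4,0],
    [1,-10,0],
    [1.6,-16,0],
    [2.2,-22,0],
    [2.8,-28,0]
  ],
  "spin": [0,0,3,7,11]
}}

```text
clock: 6.8
eef_pos: [0.5057, -0.0674, 0.194]
tool_rot: [0.058, 0.998, 0.0, -0.002]
ft_force: [1.1, -0.1, -2.4]
grip_width: 0.0307
grasp_force: 62.9
```

```bash
python3 - <<'E'
from h import *
np.set_printoptions(precision=4,suppress=True)
for n in('wrist','scene','side'):
    p=cam(n); rect(p,.011,.017,(.38,.62,-.40,-.13),lambda c:(c[...,0]>c[...,2]+25),name='tray '+n)
    for d in landmark_of(p,'dispatch_tray')[:1]: print(d, ray(p,d['centre'],.0))
    if n=='wrist': save(p,'w2.png')
o=get_obs();print(o['grip_width'],o['grasp_force'])
toward(.503,-.1895,.06,83.3)
E
```

```text
tray wrist 5040 c [ 496.1 -246.5] sz [178.  154.5] ang 83.1 med [ 0.5189 -0.2692  0.0128] z [0.0111 0.0145]
{'centre': [65.0, 183.9], 'confidence': 0.94} [ 0.4972 -0.2627  0.    ]
tray scene 517 c [ 495.1 -260.6] sz [214.1 157.9] ang 83.1 med [ 0.5172 -0.2825  0.0142] z [0.0112 0.0168]
{'centre': [190.7, 189.5], 'confidence': 0.77} [ 0.5044 -0.2596  0.    ]
tray side 301 c [ 496.  -259.3] sz [212.4 154. ] ang 83.0 med [ 0.4814 -0.3026  0.014 ] z [0.0111 0.0168]
{'centre': [282.8, 157.2], 'confidence': 0.64} [ 0.4981 -0.2531  0.    ]
0.030694677478311973 62.94849514961243
TCP [ 0.5064 -0.065   0.1949] close ang 83.5 j6 -1 slide [ -1.1  -12.41  13.48] spin 0.24476061590512188 F [ 0.6348 -0.2932 -2.9569]
```

View pics/w2.png

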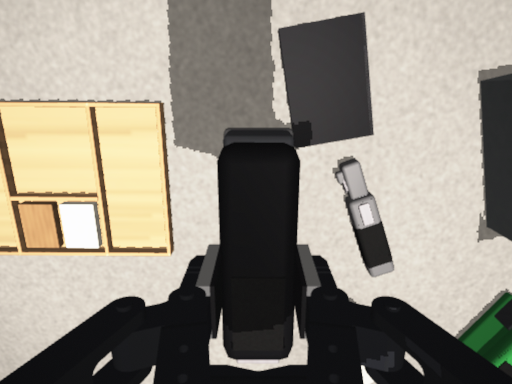

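The wrist view shows the stapler level in the jaws and the tray at left (right edge column 170). The staple boxes are in their small bay, and the wider bay is empty.

{"op": "arm_command", "data": {
  "slide": [
    [-0.6,-6.2,0],
    [-1.2,-12.4,0],
    [-1.2,-12.4,4],
    [-1.2,-12.4,9],
    [-1.2,-12.4,13]
  ],
  "spin": [0.3,0.5,0.5,0.5,0.5]
}}

```text
clock: 7.72
eef_pos: [0.5047, -0.1883, 0.064]
tool_rot: [0.06, 0.998, 0.0, -0.001]
ft_force: [-0.7, 1.4, -2.3]
grip_width: 0.0308
grasp_force: 62.9
```

{"op": "arm_command", "data": {
  "slide": [
    [0,0,0.5],
    [0,0,1.5],
    [0,0,2.2],
    [0,0,2.7],
    [0,0,2.7]
  ],
  "spin": [0,0,0,0,0]
}}

```text
clock: 8.35
eef_pos: [0.5052, -0.1904, 0.0396]
tool_rot: [0.061, 0.998, -0.0, 0.0]
ft_force: [0.8, -0.5, -2.6]
grip_width: 0.0305
grasp_force: 62.9
```

```bash
python3 - <<'E'
from h import *
np.set_printoptions(precision=4,suppress=True)
toward(.5045,-.190,.0375,83.05)
E
```

```text
TCP [ 0.5052 -0.1904  0.0396] close ang 83.0 j6 -14 slide [0.07 0.04 0.21] spin -0.05713001205464252 F [ 0.7757 -0.4509 -2.5712]
```

{"op": "arm_command", "data": {
  "slide": [
    [0,0,0.1],
    [0,0,0.25],
    [0,0,0.25],
    [0,0,0.25],
    [0,0,0.25]
  ],
  "spin": [0,0,0,0,0]
}}

```text
clock: 8.98
eef_pos: [0.5051, -0.1904, 0.0368]
tool_rot: [0.061, 0.998, 0.0, 0.0]
ft_force: [-0.2, 0.7, -2.1]
grip_width: 0.0304
grasp_force: 62.9
```

{"op": "arm_command", "data": {
  "slide": [
    [0,0,0],
    [0,0,0],
    [0,0,-2],
    [0,0,-7],
    [0,0,-13]
  ],
  "spin": [0,0,0,0,0],
  "jaw": 5
}}

```text
clock: 9.6
eef_pos: [0.5042, -0.19, 0.1674]
tool_rot: [0.061, 0.998, 0.0, -0.001]
ft_force: [2.1, -1.1, 0.3]
grip_width: 0.0501
grasp_force: 0.0
```

{"op": "arm_command", "data": {
  "slide": [
    [-0.7,4.6,0],
    [-1.4,9.2,0],
    [-2.1,13.9,0],
    [-2.8,18.5,0],
    [-3.4,23.2,0]
  ],
  "spin": [-4,-8,-12,-16,-20]
}}

```text
clock: 10.22
eef_pos: [0.5676, 0.0372, 0.1672]
tool_rot: [-0.114, 0.993, -0.0, 0.001]
ft_force: [0.5, -1.3, 0.0]
grip_width: 0.05
grasp_force: 0.0
```

```bash
python3 - <<'E'
from h import *
np.set_printoptions(precision=4,suppress=True)
p=cam('wrist'); save(p,'w3.png'); W=cloud(p)
W=W.copy(); k=(W[...,2]>.015)&(W[...,2]<.03)&(W[...,0]>.49)&(W[...,0]<.66)&(W[...,1]>-.02)&(W[...,1]<.08)
n,l,s,_=cv2.connectedComponentsWithStats(k.astype(np.uint8))
for i in range(1,n):
    if s[i,4]<300: continue
    P=W[l==i]; r=cv2.minAreaRect((P[:,:2]*1000).astype(np.float32)); print(s[i],np.round(r[0],1),np.round(r[1],1),r[2],'z',np.percentile(P[:,2],[5,50,95]))
for d in landmark_of(p,'cutter')[:2]: print(d, ray(p,d['centre'],.0))
toward(.567,.036,.0135,103.6)
q=cam('scene');  save(q,'s3.png',(150,140,300,260),4)
E
```

```text
[ 237  104   33  140 3813] [564.8  33.7] [123.3  26.7] 14.232671737670898 z [0.0187 0.0229 0.0251]
{'centre': [255.7, 173.7], 'confidence': 0.71} [0.5659 0.0353 0.    ]
TCP [0.5682 0.0402 0.167 ] close ang 103.4 j6 -9 slide [ 0.24 -0.4  15.35] spin -0.217732908127374 F [-0.0789 -0.567   0.0451]
```

View pics/s3.png

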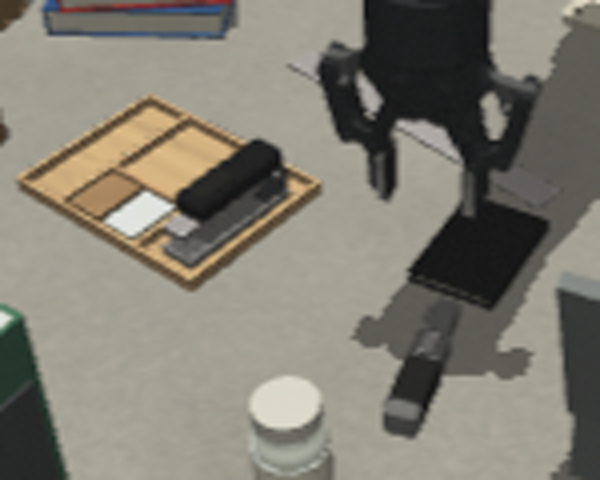

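The stapler stands in the wider bay. The cutter is clear of the wallet at mid-length, so I'm descending on it.

{"op": "arm_command", "data": {
  "slide": [
    [0.4,-0.4,5],
    [0.4,-0.4,10],
    [0.4,-0.4,14],
    [0.4,-0.4,15.3],
    [0.4,-0.4,15.3]
  ],
  "spin": [-0.6,-0.6,-0.6,-0.6,-0.6]
}}

```text
clock: 11.0
eef_pos: [0.5638, 0.0302, 0.0137]
tool_rot: [-0.118, 0.993, -0.0, -0.001]
ft_force: [-0.1, -0.0, 0.4]
grip_width: 0.05
grasp_force: 0.0
```

{"op": "arm_command", "data": {
  "slide": [
    [0,0,0],
    [0,0,0],
    [0,0,0],
    [0,0,0],
    [0,0,0]
  ],
  "spin": [0,0,0,0,0],
  "jaw": 1.5
}}

```text
clock: 11.62
eef_pos: [0.566, 0.031, 0.0163]
tool_rot: [-0.118, 0.993, -0.0, 0.002]
ft_force: [-0.1, -0.2, 5.7]
grip_width: 0.0238
grasp_force: 59.8
```

```bash
python3 - <<'E'
from h import *
np.set_printoptions(precision=4,suppress=True)
# narrow bay centre
c=np.array([.496,-.2595]); t=np.radians(-6.95); M=np.array([[np.cos(t),-np.sin(t)],[np.sin(t),np.cos(t)]])
for l in((0,.07),(0,-.077),(-.03,-.007)): print(l,c+M@np.array(l))
b=c+M@np.array([0,-.077]); toward(b[0],b[1],.12,83.05); print(get_obs()['grip_width'])
E
```

```text
(0, 0.07) [ 0.5045 -0.19  ]
(0, -0.077) [ 0.4867 -0.3359]
(-0.03, -0.007) [ 0.4654 -0.2628]
TCP [0.566  0.031  0.0163] close ang 103.6 j6 -10 slide [ 16.29 -33.81 -10.41] spin 20.550689483245847 F [-0.0971 -0.2008  5.7423]
0.02377760678567384
```

{"op": "arm_command", "data": {
  "slide": [
    [0,0,-3],
    [0,0,-8],
    [0,0,-12],
    [2.5,-5.2,-12],
    [5,-10.4,-12]
  ],
  "spin": [0,0,0,0,0]
}}

```text
clock: 12.25
eef_pos: [0.5407, -0.0825, 0.1356]
tool_rot: [-0.12, 0.993, -0.001, 0.002]
ft_force: [0.3, -0.9, -0.9]
grip_width: 0.0239
grasp_force: 59.2
```

{"op": "arm_command", "data": {
  "slide": [
    [2.5,-5.2,0],
    [5,-10.4,0],
    [7.5,-15.6,0],
    [10,-20.8,0],
    [11.3,-23.4,0]
  ],
  "spin": [4,8,12,16,20.5]
}}

```text
clock: 12.88
eef_pos: [0.4843, -0.339, 0.1345]
tool_rot: [0.063, 0.998, -0.001, 0.001]
ft_force: [0.8, 0.4, -1.9]
grip_width: 0.0238
grasp_force: 59.2
```

```bash
python3 - <<'E'
from h import *
np.set_printoptions(precision=4,suppress=True)
p=cam('wrist'); save(p,'w4.png')
o=get_obs(); print(o['grip_width'],o['grasp_force'])
toward(.4867,-.3359,.0195,83.05)
# held cutter relative to TCP
W=cloud(p); k=np.zeros((384,512),bool); z0=o['eef_pos'][2]
k=(W[...,2]>z0-.02)&(W[...,2]<z0+.025); n,l,s,_=cv2.connectedComponentsWithStats(k.astype(np.uint8))
for i in range(1,n):
    if s[i,4]>500:
        P=W[l==i]; r=cv2.minAreaRect((P[:,:2]*1000).astype(np.float32)); print(s[i],np.round(r[0],1),np.round(r[1],1),r[2],'z',np.percentile(P[:,2],[5,50,95]))
E
```

```text
0.02414805861865788 59.20557975769043
TCP [ 0.4836 -0.3418  0.1345] close ang 82.5 j6 -28 slide [-0.22  0.68 11.5 ] spin -0.5201052591581146 F [ 0.5069 -2.1649 -1.0456]
[  192   126   133   245 14731] [ 480.7 -337.6] [117.3  50.2] 5.0043864250183105 z [0.1355 0.1412 0.1522]
```

View pics/w4.png

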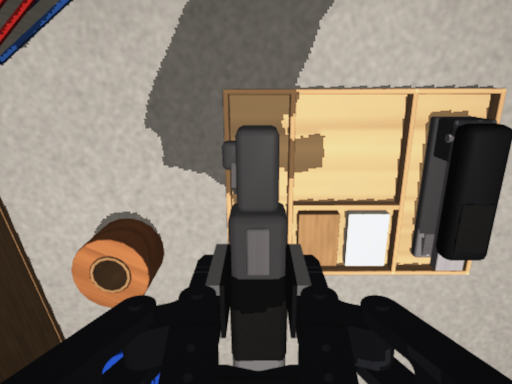

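The wrist view shows the cutter held straight (column 258) over the narrow bay (columns 228–292). The brown roll is at (117,265).

{"op": "arm_command", "data": {
  "slide": [
    [-0.2,0.6,3],
    [-0.2,0.6,7],
    [-0.2,0.6,9.5],
    [-0.2,0.6,9.5],
    [-0.2,0.6,9.5]
  ],
  "spin": [-0.5,-0.5,-0.5,-0.5,-0.5]
}}

```text
clock: 13.55
eef_pos: [0.4888, -0.3306, 0.0402]
tool_rot: [0.056, 0.998, -0.001, 0.001]
ft_force: [0.0, 0.2, -0.7]
grip_width: 0.0237
grasp_force: 59.2
```

```bash
python3 - <<'E'
from h import *
np.set_printoptions(precision=4,suppress=True)
toward(.4867,-.3359,.0195,83.05)
p=cam('scene'); save(p,'s5.png',(100,140,250,260),4)
E
```

```text
TCP [ 0.4888 -0.3306  0.0402] close ang 83.6 j6 -28 slide [ 0.15 -0.55  2.07] spin 0.5658361222788102 F [ 0.0366  0.196  -0.7009]
```

View pics/s5.png

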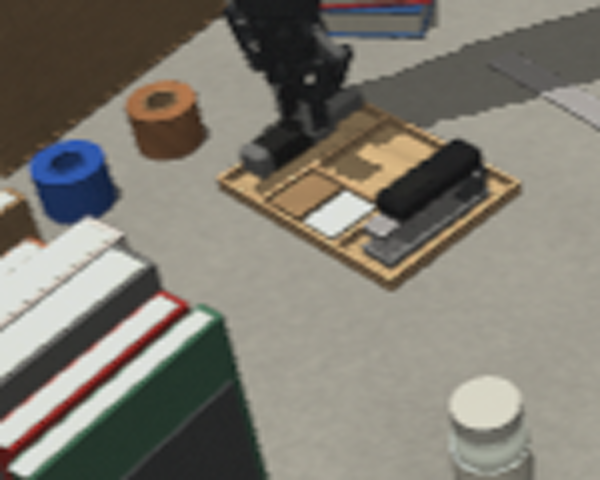

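The cutter hovers over the narrow bay, and the rolls are undisturbed. I'm lowering it.

{"op": "arm_command", "data": {
  "slide": [
    [0.1,-0.5,0],
    [0.1,-0.5,0.7],
    [0.1,-0.5,1.4],
    [0.1,-0.5,2.0],
    [0.1,-0.5,2.0]
  ],
  "spin": [0.5,0.5,0.5,0.5,0.5]
}}

```text
clock: 14.22
eef_pos: [0.4859, -0.3348, 0.0193]
tool_rot: [0.06, 0.998, 0.0, -0.0]
ft_force: [-3.6, 1.1, 6.0]
grip_width: 0.0242
grasp_force: 59.9
```

{"op": "arm_command", "data": {
  "slide": [
    [0,0,0],
    [0,0,0],
    [0,0,0],
    [0,0,0],
    [0,0,0]
  ],
  "spin": [0,0,0,0,0]
}}

```text
clock: 14.85
eef_pos: [0.486, -0.3348, 0.0193]
tool_rot: [0.06, 0.998, 0.0, -0.0]
ft_force: [-2.2, -0.1, 5.7]
grip_width: 0.0242
grasp_force: 59.9
```

{"op": "arm_command", "data": {
  "slide": [
    [0,0,0],
    [0,0,0],
    [0,0,-2],
    [0,0,-7],
    [0,0,-13]
  ],
  "spin": [0,0,0,0,0],
  "jaw": 4
}}

```text
clock: 15.48
eef_pos: [0.4854, -0.3344, 0.1484]
tool_rot: [0.06, 0.998, 0.001, -0.002]
ft_force: [0.4, -0.5, 0.3]
grip_width: 0.04
grasp_force: 0.0
```

{"op": "arm_command", "data": {
  "slide": [
    [0,0,0],
    [0,0,0],
    [0,0,0],
    [0,0,0],
    [0,0,0]
  ],
  "spin": [0,0,0,0,0],
  "jaw": 8
}}

```text
clock: 16.1
eef_pos: [0.4859, -0.3347, 0.1478]
tool_rot: [0.06, 0.998, 0.0, -0.001]
ft_force: [0.0, -0.7, -0.0]
grip_width: 0.0799
grasp_force: 0.0
```

```bash
python3 - <<'E'
from h import *
np.set_printoptions(precision=4,suppress=True)
p=cam('wrist'); save(p,'w6.png')
W=cloud(p)
br=lambda c:(c[...,0]>c[...,2]+30)
rect(p,.04,.052,(.46,.61,-.52,-.40),br,name='tape')
q=cam('scene'); rect(q,.04,.052,(.46,.60,-.52,-.40),br,name='tape scene')
r=cam('side'); rect(r,.04,.052,(.46,.60,-.52,-.40),br,name='tape side')
# tall things around
for nm,c in(('scene',q),('side',r)):
    V=cloud(c); k=(V[...,2]>.07)&(V[...,2]<.25)&(abs(V[...,0]-.53)<.16)&(V[...,1]<-.40)&(V[...,1]>-.62); P=V[k]
    if len(P): d=np.hypot(P[:,0]-.53,P[:,1]+.456); i=d.argsort()[:400:80]; print(nm,len(P),P[i])
toward(.53,-.456,.02,83)
E
```

```text
tape 2507 c [ 522.3 -462.6] sz [44.7 59.5] ang 35.6 med [ 0.5179 -0.4646  0.0441] z [0.0414 0.0455]
tape scene 143 c [ 528.2 -457.6] sz [60.4 54.1] ang 45.2 med [ 0.5316 -0.4547  0.0459] z [0.0405 0.0489]
tape side 97 c [ 529.9 -455. ] sz [58.1 54.8] ang 19.0 med [ 0.5236 -0.4469  0.0455] z [0.0409 0.0497]
scene 2746 [[ 0.4878 -0.4068  0.2132]
 [ 0.5204 -0.5496  0.0754]
 [ 0.5069 -0.5485  0.1177]
 [ 0.5529 -0.5496  0.0732]
 [ 0.5338 -0.5533  0.1304]]
side 1662 [[ 0.565  -0.5405  0.121 ]
 [ 0.4954 -0.5546  0.0922]
 [ 0.5915 -0.5443  0.0891]
 [ 0.4871 -0.558   0.1165]
 [ 0.474  -0.5552  0.1405]]
TCP [ 0.4862 -0.335   0.1485] close ang 83.1 j6 -28 slide [ -5.81 -11.49  12.84] spin 0.09939505734752174 F [ 0.0473 -0.559   0.4486]
```

View pics/w6.png

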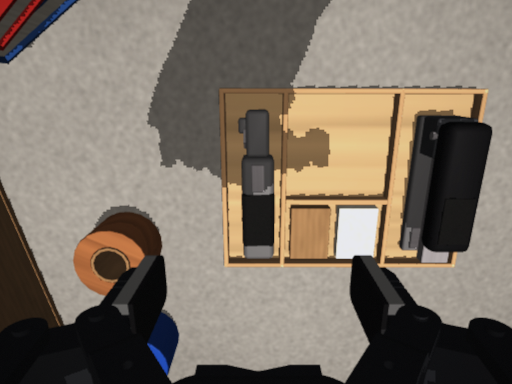

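The cutter lies flat in the narrow bay (columns 228–282). The brown roll is at (115,255), with the blue roll below it at (165,340). I'll approach the brown roll with the jaws on a diagonal.

{"op": "arm_command", "data": {
  "slide": [
    [-1.1,-2.3,0],
    [-2.3,-4.6,0],
    [-3.4,-6.9,0],
    [-4.6,-9.2,0],
    [-5.7,-11.5,0]
  ],
  "spin": [9,18,27,36,45]
}}

```text
clock: 16.88
eef_pos: [0.5294, -0.4568, 0.1487]
tool_rot: [0.44, 0.898, 0.0, 0.0]
ft_force: [0.6, 0.4, 0.0]
grip_width: 0.08
grasp_force: 0.0
```

{"op": "arm_command", "data": {
  "slide": [
    [0,0,0],
    [0,0,0],
    [0,0,0],
    [0,0,0],
    [0,0,0]
  ],
  "spin": [0,0,0,0,0]
}}

```text
clock: 17.5
eef_pos: [0.5291, -0.4556, 0.1492]
tool_rot: [0.437, 0.899, -0.0, 0.0]
ft_force: [0.1, -0.9, -0.1]
grip_width: 0.08
grasp_force: 0.0
```

```bash
python3 - <<'E'
from h import *
np.set_printoptions(precision=4,suppress=True)
p=cam('wrist'); 
br=lambda c:(c[...,0]>c[...,2]+30)
rect(p,.035,.055,(.46,.61,-.52,-.40),br,name='tape')
for d in landmark_of(p,'tape_roll')[:2]: print(d, ray(p,d['centre'],.0))
toward(.529,-.4565,.02,38)
E
```

```text
tape 3946 c [ 527.7 -458.8] sz [58.5 59.1] ang 13.8 med [ 0.5267 -0.4571  0.0441] z [0.0382 0.0456]
{'centre': [256.5, 184.0], 'confidence': 0.7} [ 0.5293 -0.4589  0.    ]
{'centre': [339.1, 251.8], 'confidence': 0.58} [ 0.6305 -0.4629  0.    ]
TCP [ 0.5291 -0.4558  0.149 ] close ang 38.1 j6 11 slide [-0.04 -0.05 12.9 ] spin 0.12467691935691505 F [-1.0024 -0.6203  0.1129]
```

{"op": "arm_command", "data": {
  "slide": [
    [-0.1,-0.2,4],
    [-0.1,-0.2,9],
    [-0.1,-0.2,12],
    [-0.1,-0.2,13.1],
    [-0.1,-0.2,13.1]
  ],
  "spin": [0,0,0,0,0]
}}

```text
clock: 18.23
eef_pos: [0.528, -0.458, 0.0176]
tool_rot: [0.438, 0.899, 0.0, -0.0]
ft_force: [-0.1, 0.3, 0.7]
grip_width: 0.08
grasp_force: 0.0
```

{"op": "arm_command", "data": {
  "slide": [
    [0,0,0],
    [0,0,0],
    [0,0,0],
    [0,0,0],
    [0,0,0]
  ],
  "spin": [0,0,0,0,0],
  "jaw": 5
}}

```text
clock: 18.85
eef_pos: [0.5296, -0.4594, 0.0206]
tool_rot: [0.438, 0.899, -0.001, 0.002]
ft_force: [-0.2, -0.7, 6.9]
grip_width: 0.0583
grasp_force: 65.2
```

{"op": "arm_command", "data": {
  "slide": [
    [0,0,-1],
    [0,0,-4],
    [0,0,-8],
    [0,0,-11],
    [0,0,-11]
  ],
  "spin": [0,0,0,0,0]
}}

```text
clock: 19.48
eef_pos: [0.5296, -0.4594, 0.1316]
tool_rot: [0.438, 0.899, -0.001, 0.003]
ft_force: [0.7, 0.1, -1.4]
grip_width: 0.0583
grasp_force: 64.7
```

```bash
python3 - <<'E'
from h import *
np.set_printoptions(precision=4,suppress=True)
toward(.4654,-.2628,.12,-6.95); o=get_obs(); print(o['grip_width'],o['grasp_force'])
E
```

```text
TCP [ 0.5296 -0.4594  0.1316] close ang 38.1 j6 11 slide [19.44  7.07  1.04] spin 45.05384140751996 F [ 0.7173  0.0841 -1.351 ]
0.058255719895445354 64.67706799507141
```

{"op": "arm_command", "data": {
  "slide": [
    [3.9,1.4,0],
    [7.8,2.8,0],
    [11.7,4.2,0],
    [15.6,5.6,0],
    [19.4,7.1,0]
  ],
  "spin": [9,18,27,36,45]
}}

```text
clock: 20.1
eef_pos: [0.4624, -0.2596, 0.126]
tool_rot: [0.75, 0.661, -0.001, -0.002]
ft_force: [0.0, 1.4, -1.1]
grip_width: 0.0581
grasp_force: 64.4
```

{"op": "arm_command", "data": {
  "slide": [
    [0,0,2],
    [0,0,5],
    [0,0,8],
    [0,0,9],
    [0,0,9]
  ],
  "spin": [0,0,0,0,0]
}}

```text
clock: 20.72
eef_pos: [0.4632, -0.261, 0.0366]
tool_rot: [0.748, 0.663, -0.0, -0.001]
ft_force: [1.0, -0.3, -1.6]
grip_width: 0.0579
grasp_force: 64.5
```

```bash
python3 - <<'E'
from h import *
np.set_printoptions(precision=4,suppress=True)
toward(.4654,-.2628,.0236,-6.95)
p=cam('side'); save(p,'sd7.png',(220,90,340,210),5)
E
```

```text
TCP [ 0.4632 -0.261   0.0366] close ang -6.9 j6 68 slide [-0.15  0.24  1.3 ] spin 0.046925317922017484 F [ 1.02   -0.2849 -1.5605]
```

View pics/sd7.png

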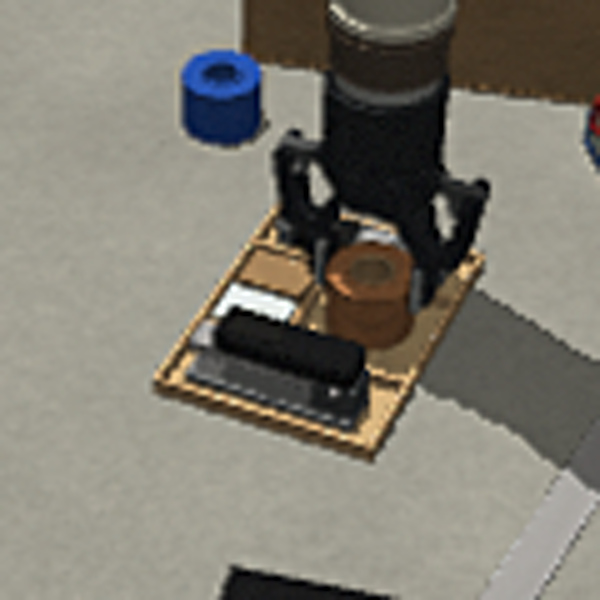

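The tape roll is just above the square bay, clear of the stapler. I'm lowering and releasing it.

{"op": "arm_command", "data": {
  "slide": [
    [-0.1,0.2,0.3],
    [-0.1,0.2,0.7],
    [-0.1,0.2,1.1],
    [-0.1,0.2,1.3],
    [-0.1,0.2,1.3]
  ],
  "spin": [0,0,0,0,0]
}}

```text
clock: 21.4
eef_pos: [0.4659, -0.2627, 0.0246]
tool_rot: [0.748, 0.663, -0.0, -0.0]
ft_force: [0.6, -0.7, -1.3]
grip_width: 0.0584
grasp_force: 64.5
```

{"op": "arm_command", "data": {
  "slide": [
    [0,0,0],
    [0,0,0],
    [0,0,-2],
    [0,0,-7],
    [0,0,-13]
  ],
  "spin": [0,0,0,0,0],
  "jaw": 7
}}

```text
clock: 22.02
eef_pos: [0.4653, -0.2624, 0.1553]
tool_rot: [0.748, 0.663, -0.0, -0.001]
ft_force: [0.9, -0.5, 0.1]
grip_width: 0.0699
grasp_force: 0.0
```

```bash
python3 - <<'E'
from h import *
np.set_printoptions(precision=4,suppress=True)
p=cam('scene'); rect(p,.035,.052,(.40,.54,-.32,-.20),lambda c:(c[...,0]>c[...,2]+20),name='tape')
for n in('scene','side'):
    q=cam(n); rect(q,.046,.054,(.46,.56,.42,.52),name='label '+n)
toward(.505,.464,.25,90)
print(get_obs()['joint_pos'])
E
```

```text
tape 200 c [ 467.1 -258.2] sz [60.5 57. ] ang 29.6 med [ 0.4703 -0.256   0.0482] z [0.0355 0.0513]
label scene 211 c [505.7 463.7] sz [41.  43.5] ang 56.6 med [0.5076 0.4642 0.0506] z [0.0463 0.0531]
label side 308 c [505.9 463.6] sz [42.7 42.4] ang 0.3 med [0.5052 0.4655 0.0505] z [0.0467 0.0535]
TCP [ 0.4689 -0.2644  0.1593] close ang -6.9 j6 67 slide [72.71 -5.09 -9.39] spin 83.09740495419885 F [ 0.306  -0.2262 -0.8353]
[-0.5135  0.3493 -0.0371  1.1747  0.      1.1778]
```

{"op": "arm_command", "data": {
  "slide": [
    [6,-0.6,-2],
    [12,-1.2,-4],
    [18,-1.8,-5],
    [24,-2.4,-5],
    [30,-3,-5]
  ],
  "spin": [0,0,0,0,0]
}}

```text
clock: 22.8
eef_pos: [0.4717, 0.0404, 0.204]
tool_rot: [0.748, 0.663, -0.0, -0.0]
ft_force: [0.4, -0.9, -0.7]
grip_width: 0.07
grasp_force: 0.0
```

{"op": "arm_command", "data": {
  "slide": [
    [6,-0.6,0],
    [12,-1.2,0],
    [18,-1.8,0],
    [24,-2.4,0],
    [30,-3,0]
  ],
  "spin": [-10,-20,-30,-40,-50]
}}

```text
clock: 23.42
eef_pos: [0.4779, 0.3416, 0.2034]
tool_rot: [0.395, 0.919, -0.001, -0.0]
ft_force: [0.6, 0.5, 1.0]
grip_width: 0.07
grasp_force: 0.0
```

```bash
python3 - <<'E'
from h import *
np.set_printoptions(precision=4,suppress=True)
toward(.506,.4635,.15,97)
E
```

```text
TCP [0.4779 0.3416 0.2034] close ang 43.4 j6 82 slide [ 6.92 10.43  5.32] spin -53.563152468948005 F [0.5908 0.5198 1.0192]
```

{"op": "arm_command", "data": {
  "slide": [
    [1.4,2.1,0],
    [2.8,4.2,0],
    [4.2,6.3,1],
    [5.6,8.4,3],
    [6.9,10.4,5]
  ],
  "spin": [-10.6,-21.2,-31.8,-42.4,-53]
}}

```text
clock: 24.05
eef_pos: [0.5071, 0.4619, 0.1526]
tool_rot: [-0.056, 0.998, -0.001, -0.001]
ft_force: [0.6, -0.2, 0.1]
grip_width: 0.07
grasp_force: 0.0
```

{"op": "arm_command", "data": {
  "slide": [
    [0,0,0],
    [0,0,0],
    [0,0,0],
    [0,0,0],
    [0,0,0]
  ],
  "spin": [0,0,0,0,0]
}}

```text
clock: 24.68
eef_pos: [0.5077, 0.4612, 0.1557]
tool_rot: [-0.053, 0.999, 0.0, 0.0]
ft_force: [0.6, -1.1, 0.6]
grip_width: 0.07
grasp_force: 0.0
```

```bash
python3 - <<'E'
from h import *
np.set_printoptions(precision=4,suppress=True)
p=cam('wrist'); rect(p,.04,.06,(.45,.56,.41,.52),name='label')
for d in landmark_of(p,'label_roll')[:1]: print(d, ray(p,d['centre'],.0))
toward(.506,.4635,.022,97)
E
```

```text
label 2397 c [503.9 463. ] sz [42.7 42.7] ang 8.3 med [0.5025 0.463  0.049 ] z [0.0422 0.0506]
{'centre': [261.5, 173.6], 'confidence': 0.72} [0.5022 0.4645 0.    ]
TCP [0.5076 0.4613 0.1553] close ang 96.1 j6 36 slide [ 0.14  0.23 13.33] spin -0.9265057194089081 F [ 0.6552  1.3343 -0.0208]
```

{"op": "arm_command", "data": {
  "slide": [
    [0.3,0.2,4],
    [0.3,0.2,9],
    [0.3,0.2,12.5],
    [0.3,0.2,13.3],
    [0.3,0.2,13.3]
  ],
  "spin": [0,0,0,0,0]
}}

```text
clock: 25.4
eef_pos: [0.5044, 0.4633, 0.0222]
tool_rot: [-0.053, 0.999, 0.0, 0.0]
ft_force: [0.3, 0.4, 0.5]
grip_width: 0.0698
grasp_force: 0.0
```

{"op": "arm_command", "data": {
  "slide": [
    [0,0,0],
    [0,0,0],
    [0,0,0],
    [0,0,0],
    [0,0,0]
  ],
  "spin": [0,0,0,0,0],
  "jaw": 3.5
}}

```text
clock: 26.02
eef_pos: [0.5057, 0.4645, 0.0246]
tool_rot: [-0.053, 0.999, 0.002, 0.002]
ft_force: [0.3, -0.0, 6.9]
grip_width: 0.0424
grasp_force: 61.6
```

{"op": "arm_command", "data": {
  "slide": [
    [0,0,-1],
    [0,0,-5],
    [0,0,-10],
    [0,0,-15],
    [0,0,-15]
  ],
  "spin": [0,0,0,0,0]
}}

```text
clock: 26.65
eef_pos: [0.5065, 0.4653, 0.1787]
tool_rot: [-0.053, 0.999, 0.004, 0.004]
ft_force: [-0.6, 0.1, -0.7]
grip_width: 0.0423
grasp_force: 60.9
```

```bash
python3 - <<'E'
from h import *
np.set_printoptions(precision=4,suppress=True)
c=np.array([.511,.249]); t=np.radians(6.8); b=c+np.array([[np.cos(t),-np.sin(t)],[np.sin(t),np.cos(t)]])@np.array([-.004,-.0315]); print(b)
toward(b[0],b[1],.17,96.8); o=get_obs(); print(o['grip_width'],o['grasp_force'])
E
```

```text
[0.5108 0.2172]
TCP [0.5065 0.4653 0.1787] close ang 96.1 j6 36 slide [  2.22 -24.71   0.68] spin -0.7005711345317422 F [-0.6268  0.0835 -0.723 ]
0.042334675738267526 60.946927070617676
```

{"op": "arm_command", "data": {
  "slide": [
    [0.5,-5,0],
    [0.9,-10,0],
    [1.3,-15,0],
    [1.8,-20,0],
    [2.2,-24.7,0]
  ],
  "spin": [0,0,0,0,-0.7]
}}

```text
clock: 27.28
eef_pos: [0.5076, 0.2131, 0.1709]
tool_rot: [-0.059, 0.998, -0.0, -0.001]
ft_force: [1.7, 0.3, 0.2]
grip_width: 0.0426
grasp_force: 61.1
```

{"op": "arm_command", "data": {
  "slide": [
    [0,0,0],
    [0,0,3],
    [0,0,8],
    [0,0,12],
    [0,0,12]
  ],
  "spin": [0,0,0,0,0]
}}

```text
clock: 27.9
eef_pos: [0.5049, 0.2145, 0.048]
tool_rot: [-0.06, 0.998, -0.001, -0.004]
ft_force: [-1.1, -0.4, -0.5]
grip_width: 0.0426
grasp_force: 61.1
```

```bash
python3 - <<'E'
from h import *
np.set_printoptions(precision=4,suppress=True)
toward(.5108,.2172,.0276,96.8)
p=cam('side'); save(p,'sd8.png',(140,180,290,320),4)
E
```

```text
TCP [0.5049 0.2145 0.048 ] close ang 96.9 j6 16 slide [-0.64  0.2   2.03] spin 0.05464675136174435 F [-1.1053 -0.4183 -0.4848]
```

View pics/sd8.png

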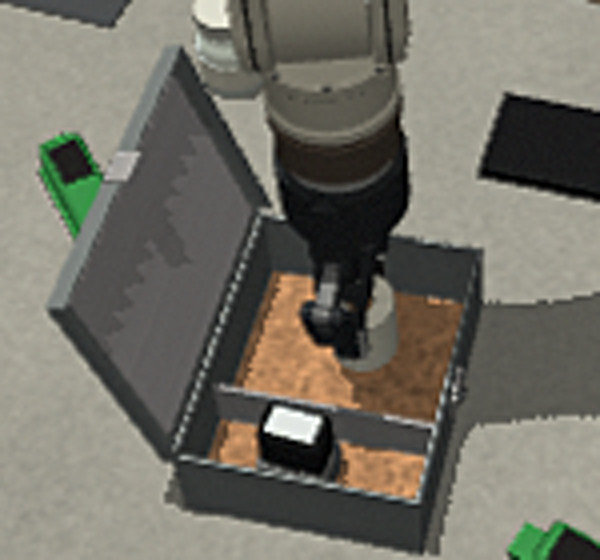

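The label roll hangs inside the wide bay and the stamp is undisturbed. I'm lowering and releasing it.

{"op": "arm_command", "data": {
  "slide": [
    [-0.4,0.2,0.7],
    [-0.4,0.2,1.4],
    [-0.4,0.2,1.9],
    [-0.4,0.2,1.9],
    [-0.4,0.2,1.9]
  ],
  "spin": [0,0,0,0,0]
}}

```text
clock: 28.58
eef_pos: [0.5124, 0.2177, 0.033]
tool_rot: [-0.059, 0.998, 0.0, 0.0]
ft_force: [-0.5, 0.1, -0.7]
grip_width: 0.0424
grasp_force: 61.1
```

{"op": "arm_command", "data": {
  "slide": [
    [0,0,0],
    [0,0,0],
    [0,0,0],
    [0,0,0],
    [0,0,0]
  ],
  "spin": [0,0,0,0,0]
}}

```text
clock: 29.2
eef_pos: [0.5123, 0.2177, 0.0328]
tool_rot: [-0.059, 0.998, 0.0, -0.0]
ft_force: [0.9, -0.2, -0.1]
grip_width: 0.0425
grasp_force: 61.1
```

{"op": "arm_command", "data": {
  "slide": [
    [0,0,0.2],
    [0,0,0.4],
    [0,0,0.5],
    [0,0,0.5],
    [0,0,0.5]
  ],
  "spin": [0,0,0,0,0]
}}

```text
clock: 29.82
eef_pos: [0.5124, 0.2177, 0.0278]
tool_rot: [-0.059, 0.998, 0.0, 0.0]
ft_force: [-0.2, 1.0, -0.7]
grip_width: 0.0423
grasp_force: 61.3
```

{"op": "arm_command", "data": {
  "slide": [
    [0,0,0],
    [0,0,0],
    [0,0,0],
    [0,0,-3],
    [0,0,-8]
  ],
  "spin": [0,0,0,0,0],
  "jaw": 6
}}

```text
clock: 30.45
eef_pos: [0.5106, 0.2169, 0.1067]
tool_rot: [-0.059, 0.998, -0.001, -0.002]
ft_force: [0.6, 0.2, 0.3]
grip_width: 0.0601
grasp_force: 0.0
```

{"op": "arm_command", "data": {
  "slide": [
    [0,0,-5],
    [0,0,-8],
    [0,0,-8],
    [0,0,-8],
    [0,0,-8]
  ],
  "spin": [0,0,0,0,0],
  "jaw": 0
}}

```text
clock: 31.08
eef_pos: [0.5113, 0.2172, 0.1859]
tool_rot: [-0.059, 0.998, -0.001, -0.002]
ft_force: [1.0, 0.1, 0.3]
grip_width: -0.0001
grasp_force: 0.0
```

```bash
python3 - <<'E'
from h import *
np.set_printoptions(precision=4,suppress=True)
p=cam('wrist'); save(p,'w9.png')
rect(p,.042,.06,(.45,.56,.17,.26),lambda c:c.min(-1)>110,name='label')
q=cam('side'); W=cloud(q);x,y,z=W[...,0],W[...,1],W[...,2]
rect(q,.042,.06,(.45,.56,.17,.26),lambda c:c.min(-1)>110,name='label')
m=(z>.09)&(z<.24)&(x>.585)&(x<.7)&(y>.1)&(y<.4); P=W[m]; c=P.mean(0); v=np.linalg.svd(P-c,full_matrices=False)[2]; n=v[2]*np.sign(v[2][2]); print('lid',c,n,'angle',np.degrees(np.arctan2(-n[0],n[2]))+0, 'yaw',np.degrees(np.arctan2(-n[1],-n[0])))
i=P[:,2].argsort()[-30:]; print('top pts',P[i].mean(0), 'yr',P[:,1].min(),P[:,1].max())
o=get_obs();print(o['joint_pos'],o['eef_pos'])
# obstacles behind lid
for nm,c in(('side',q),('scene',cam('scene'))):
    V=cloud(c);k=(V[...,2]>.06)&(V[...,2]<.3)&(V[...,0]>.66)&(V[...,0]<.78)&(V[...,1]>.1)&(V[...,1]<.42);print(nm,k.sum(),V[k][:3] if k.any() else '', np.percentile(V[k],[0,100],axis=0) if k.any() else '')
E
```

```text
label 1723 c [510.6 217.5] sz [42.2 42.8] ang 55.1 med [0.5104 0.2176 0.0521] z [0.0502 0.0535]
label 162 c [512.2 218. ] sz [40.5 42.4] ang 21.8 med [0.5137 0.2193 0.0538] z [0.0502 0.0566]
lid [0.6088 0.2622 0.1597] [-0.9611 -0.1116  0.2525] angle 75.2781651270136 yaw 6.623810232701077
top pts [0.6156 0.2716 0.2185] yr 0.16060769752243276 0.3569833718758255
[0.4017 0.3754 0.0742 1.2726 0.     0.283 ] [0.5116 0.2173 0.1863]
side 0  
scene 0
```

View pics/w9.png

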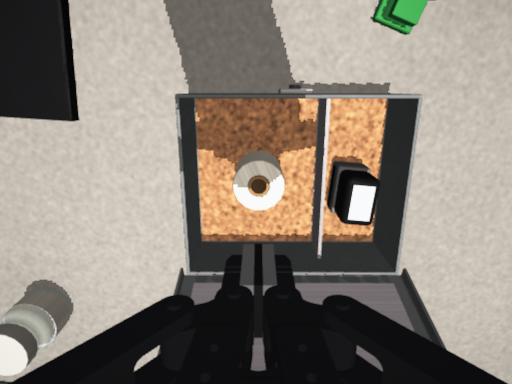

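The wrist view shows the label roll upright in the wide bay at (258,180) and the stamp in place. The gripper is shut. I'm going around the lid's right side to get behind it.

{"op": "arm_command", "data": {
  "slide": [
    [0.6,-5.5,0],
    [1.3,-11,0],
    [1.9,-16.4,0],
    [-4,-17.1,0],
    [-9.9,-17.8,0]
  ],
  "spin": [0,0,0,0,0]
}}

```text
clock: 31.85
eef_pos: [0.6323, 0.0513, 0.1877]
tool_rot: [-0.058, 0.998, 0.0, -0.0]
ft_force: [0.9, 1.2, 0.4]
grip_width: -0.0
grasp_force: 0.0
```

{"op": "arm_command", "data": {
  "slide": [
    [-3,-0.4,0],
    [-5.3,-0.6,0],
    [-5.3,-0.6,0],
    [-5.3,-0.6,0],
    [-5.3,-0.6,0]
  ],
  "spin": [0,0,0,0,0]
}}

```text
clock: 32.48
eef_pos: [0.6842, 0.053, 0.1881]
tool_rot: [-0.059, 0.998, 0.0, -0.0]
ft_force: [-0.2, -0.5, 0.1]
grip_width: -0.0002
grasp_force: 0.0
```

```bash
python3 - <<'E'
from h import *
np.set_printoptions(precision=4,suppress=True)
toward(.662,.2265,.175,96.8); print(get_obs()['joint_pos'])
E
```

```text
TCP [0.6842 0.053  0.1881] close ang 96.8 j6 -2 slide [ 0.15 17.49  1.31] spin 0.01104592563036988 F [-0.2376 -0.4812  0.1445]
[ 0.0773  0.6465  0.52    1.4447  0.     -0.0415]
```

{"op": "arm_command", "data": {
  "slide": [
    [0,4,0.5],
    [0,8,1],
    [0,12,1.3],
    [0,15.5,1.3],
    [0,17.5,1.3]
  ],
  "spin": [0,0,0,0,0]
}}

```text
clock: 33.1
eef_pos: [0.6634, 0.2286, 0.1755]
tool_rot: [-0.06, 0.998, 0.0, 0.0]
ft_force: [-0.3, -1.1, 0.9]
grip_width: 0.0001
grasp_force: 0.0
```

{"op": "arm_command", "data": {
  "slide": [
    [0,0,0],
    [0,0,0],
    [0,0,0],
    [0,0,0],
    [0,0,0]
  ],
  "spin": [0,0,0,0,0]
}}

```text
clock: 33.72
eef_pos: [0.6645, 0.226, 0.1748]
tool_rot: [-0.059, 0.998, -0.0, 0.0]
ft_force: [-0.4, -0.3, 1.1]
grip_width: -0.0003
grasp_force: 0.0
```

```bash
python3 - <<'E'
from h import *
np.set_printoptions(precision=4,suppress=True)
toward(.662,.2265,.175,96.8)
p=cam('scene'); save(p,'s10.png',(200,100,400,260),3.5)
E
```

```text
TCP [0.6645 0.226  0.1748] close ang 96.7 j6 12 slide [ 0.25  0.08 -0.02] spin -0.054610497445878536 F [-0.4066 -0.3462  1.0759]
```

View pics/s10.png

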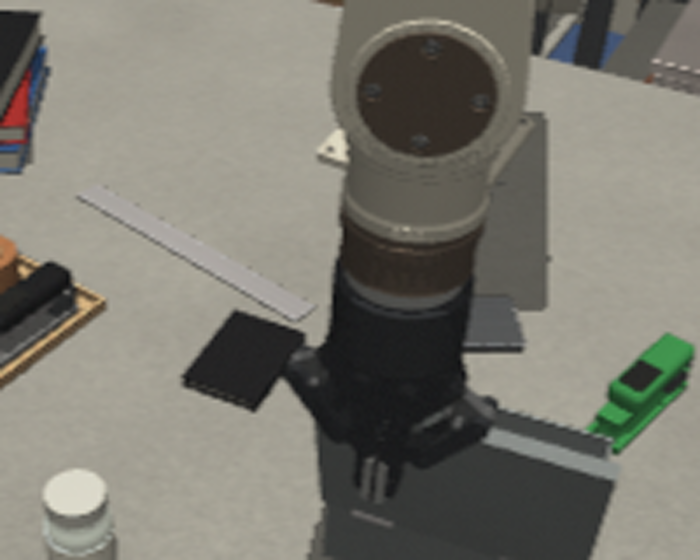

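The shut fingers are behind the lid's upper part at (375,470). I'm pulling it past upright.

{"op": "arm_command", "data": {
  "slide": [
    [2,0,-0.5],
    [4.5,0,-1],
    [7.5,0,-1],
    [10.5,0,-1],
    [13,0,-1]
  ],
  "spin": [0,0,0,0,0]
}}

```text
clock: 34.4
eef_pos: [0.5351, 0.2113, 0.1852]
tool_rot: [-0.059, 0.998, 0.0, 0.001]
ft_force: [2.5, 0.5, 0.4]
grip_width: -0.0
grasp_force: 0.8
```

```bash
cat > lid.py <<'E'
from h import *
np.set_printoptions(precision=4,suppress=True)
o=get_obs(); e=o['eef_pos']; t=np.radians(6.8)
print('TCP case', (e[0]-.511)*np.cos(t)+(e[1]-.249)*np.sin(t), -(e[0]-.511)*np.sin(t)+(e[1]-.249)*np.cos(t), e[2], 'F',o['ft_force'])
for n in('side','scene'):
    p=cam(n)
    for d in landmark_of(p,'lid_edge')[:1]:
        c=np.round(d['centre']).astype(int); print(n,'edge',d['confidence'],c,cloud(p)[c[1],c[0]])
E
python3 lid.py
```

```text
TCP case 0.019463318477701483 -0.040324640274866694 0.1852272131969423 F [2.5165 0.5192 0.3703]
side edge 0.62 [217 232] [nan nan nan]
scene edge 0.81 [344 196] [0.5092 0.2503 0.1987]
```

{"op": "arm_command", "data": {
  "slide": [
    [2.6,0,2.7],
    [4.7,0,5.4],
    [5.9,0,8.2],
    [6.3,0,10],
    [6.4,0,10.8]
  ],
  "spin": [0,0,0,0,0]
}}

```text
clock: 35.22
eef_pos: [0.4719, 0.2037, 0.0757]
tool_rot: [-0.059, 0.998, -0.0, -0.001]
ft_force: [-0.6, -0.2, 0.3]
grip_width: 0.0002
grasp_force: 0.4
```

```bash
python3 lid.py
```

```text
TCP case -0.044178349127027394 -0.0403566075239911 0.07572156553234385 F [-0.6154 -0.2402  0.3119]
side edge 0.96 [253 272] [0.4331 0.245  0.0759]
scene edge 0.63 [342 211] [0.3463 0.2162 0.0002]
```

{"op": "arm_command", "data": {
  "slide": [
    [0,0,0.2],
    [0,0,0.4],
    [0,0,0.6],
    [0,0,0.8],
    [0,0,0.8]
  ],
  "spin": [0,0,0,0,0]
}}

```text
clock: 36.05
eef_pos: [0.4715, 0.2037, 0.0686]
tool_rot: [-0.059, 0.998, -0.0, -0.0]
ft_force: [0.0, 0.2, 0.1]
grip_width: 0.0004
grasp_force: 0.1
```

```bash
python3 lid.py
```

```text
TCP case -0.04462826430618027 -0.04029596585587065 0.06862527570379393 F [0.0178 0.222  0.0912]
scene edge 0.74 [344 213] [0.3532 0.2251 0.0016]
```

{"op": "arm_command", "data": {
  "slide": [
    [0,0,0.1],
    [0,0,0.2],
    [0,0,0.3],
    [0,0,0.4],
    [0,0,0.5]
  ],
  "spin": [0,0,0,0,0]
}}

```text
clock: 36.88
eef_pos: [0.4716, 0.2038, 0.0682]
tool_rot: [-0.059, 0.998, 0.0, 0.001]
ft_force: [-11.2, -5.3, 35.5]
grip_width: 0.0002
grasp_force: 17.7
```

```bash
python3 lid.py
```

```text
TCP case -0.0444382332866264 -0.04024052103506806 0.06820352970710658 F [-11.2418  -5.3252  35.4613]
side edge 0.97 [251 270] [0.4407 0.2381 0.0705]
scene edge 0.62 [342 212] [0.3529 0.2183 0.0023]
```

{"op": "arm_command", "data": {
  "slide": [
    [0,0,-0.5],
    [0,0,-3],
    [0,0,-8],
    [0,0,-14],
    [0,0,-17]
  ],
  "spin": [0,0,0,0,0]
}}

```text
clock: 37.7
eef_pos: [0.4729, 0.2043, 0.2372]
tool_rot: [-0.059, 0.998, 0.001, 0.002]
ft_force: [1.0, 0.0, -1.1]
grip_width: 0.0001
grasp_force: 0.0
```

{"op": "arm_command", "data": {
  "slide": [
    [2,-6,0],
    [4,-12,0],
    [6,-18,0],
    [6,-18,0],
    [6,-18,0]
  ],
  "spin": [0,0,0,0,0]
}}

```text
clock: 38.33
eef_pos: [0.4336, 0.0178, 0.2338]
tool_rot: [-0.059, 0.998, 0.0, 0.0]
ft_force: [0.6, 0.5, 0.9]
grip_width: -0.0002
grasp_force: 0.0
```

```bash
python3 - <<'E'
from h import *
np.set_printoptions(precision=4,suppress=True)
p=cam('side'); save(p,'final.png',s=1.5); q=cam('scene')
for n,c in(('side',p),('scene',q)):
    rect(c,.06,.08,(.40,.62,.12,.38),name='lid '+n)
    W=cloud(c);k=(W[...,2]>.055)&(W[...,2]<.09)&(W[...,0]>.44)&(W[...,0]<.58)&(W[...,1]>.17)&(W[...,1]<.33);P=W[k];A=np.c_[P[:,:2]-[.511,.249],np.ones(len(P))];print('plane',np.linalg.lstsq(A,P[:,2],rcond=None)[0])
    rect(c,.035,.054,(.40,.54,-.31,-.215),lambda c:(c[...,0]>c[...,2]+20),name='tape')
    rect(c,.018,.032,(.38,.6,-.39,-.31),name='cutter'); rect(c,.045,.062,(.40,.6,-.23,-.14),name='stapler')
E
```

```text
lid side 4370 c [511.9 246.8] sz [161.  196.1] ang 6.2 med [0.5075 0.2585 0.0692] z [0.0648 0.0724]
plane [0.0017 0.0001 0.0693]
tape 181 c [ 461.4 -259.2] sz [46.5 59.5] ang 3.9 med [ 0.4625 -0.2509  0.0479] z [0.0363 0.0532]
cutter 110 c [ 454.  -334.1] sz [34.1 87.7] ang 84.8 med [ 0.4626 -0.3276  0.0256] z [0.0183 0.0312]
stapler 179 c [ 498. -201.] sz [62.4 98.7] ang 83.1 med [ 0.5129 -0.1811  0.0544] z [0.0451 0.0589]
lid scene 3279 c [510.4 248.1] sz [163.3 191.2] ang 6.5 med [0.5187 0.2537 0.0695] z [0.0642 0.0719]
plane [-0.0047 -0.0021  0.0695]
tape 199 c [ 466.8 -258.1] sz [60.8 56. ] ang 35.4 med [ 0.4711 -0.2561  0.0484] z [0.0364 0.0518]
cutter 209 c [ 493.6 -333. ] sz [133.4  34.6] ang 0.3 med [ 0.5013 -0.3279  0.027 ] z [0.0186 0.0307]
stapler 235 c [ 500.3 -187.1] sz [31.7 94.9] ang 83.7 med [ 0.5054 -0.1823  0.0553] z [0.0455 0.0585]
```

View pics/final.png

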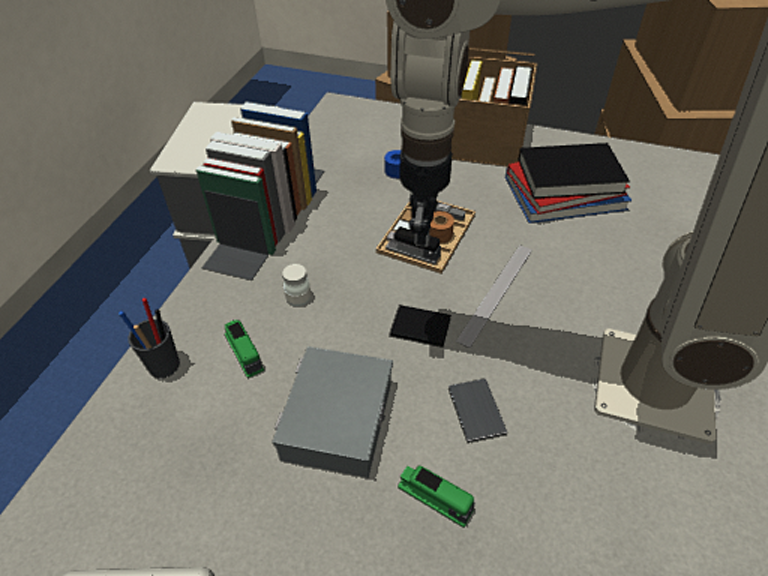

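The lid is shut and level at (335,410), with its plane flat to within 0.005. The stapler, cutter and brown tape are in the tray around (430,238). The green look-alikes and the blue roll haven't moved, and the gripper is clear, so I'm handing the job in.

```bash
python3 -c "
from workcell import *
print(job_done())"
```

```text
the job is handed in; nothing more can be done
None
```

The job is handed in at about 38 s of the 144 s allowed: the stapler, cutter and brown tape are in the tray, the label roll and stamp are in the marking case, and its lid is shut.

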